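Snap the stock case lid shut

ROBOT

A 6-joint arm with a two-finger parallel gripper is mounted at the origin on the work surface. World frame = base frame: x ahead of the robot, y to its left, z up, the work surface at z = 0. Lengths are in m, angles in rad, forces in N, time in s.
With the tool pointing down it reaches from about 0.25 to 0.775 m from the base axis. Payload 4 kg.
Tool frame: the origin (TCP) lies at the centre of the arm's flange, where the gripper is bolted on; the fingertips stand 199 mm ahead of it and the grasp point (between the pads) lies 180 mm ahead of it (robot.tcp_to_tips is the distance from the TCP to the fingertips, in m); z points along the fingers, y is the line along which they close (so a half turn about z gives the same grasp; the last joint's range is limited). The gripper opens to 94 mm and grips with 3 to 60 N. Pads are 16 mm wide; open, the fingers measure 119 mm over their backs; the gripper's body (75 mm by 177 mm) begins 78 mm behind the grasp point.
Start: joints at [-0.103, 0.087, 1.371, -0, 1.684, -0.103], TCP at [0.55, -0, 0.405] pointing down, gripper open.
Joint ranges: [-3.1, 3.1], [-0.76, 2.03], [0.27, 2.55], [-1.08, 4.22], [0.17, 2.65], [-2.57, 2.57]. Speed limits (rad/s): [2.79, 2.79, 3.14, 3.14, 3.14, 3.14].

INTERFACE

Orientations are given as [roll, pitch, yaw] about the fixed x, y, z axes, in that order (R = Rz(yaw) Ry(pitch) Rx(roll)).
In Python, from bench import telemetry, snapshot, ticket, robot gives the robot as it stands.
- The arm moves only by the tool apply_moves, never from a script. Its argument "moves" is a list that holds one entry, the list of rows, each a list of 5 numbers: the shift along the tool's x, y, z in units of 50 mm (1.0 is 50 mm), then the turn about the tool's z in units of 10 degrees (1.0 is 10 degrees), then the closure, from 0 (fully open) to 1 (shut). A call has 1 to 10 rows; each row is the pose to reach, as a shift and turn from the pose commanded when the call began, along the tool's axes at that moment; what a row does not reach only later rows make up. A row lasts 1/8 s, in which the tool goes at most 62.5 mm and 10.7 degrees, less where a joint would pass 70% of its speed; a pose out of reach is approached as far as the arm can. A call with a gripper value outside its range is refused whole. The fingers move at their own pace and stop on an object; the grip force is fixed at half the most. Time passes only in rows, so rows that repeat a pose let the fingers close. It gives the time, the measured TCP pose, the force, the opening and the grip force at its end, in the units of the state.
- telemetry.get_obs(): the state, without advancing time (a new reading comes with each control period).
- snapshot(name): name is "scene" or "side" or "wrist"; returns a dict with "image" (384x512x3 uint8, red, green, blue), "fovy" (degrees; the focal length in pixels is half the picture's height over the tangent of half this angle, whatever the lens; pixels are square), "cx", "cy" (the principal point, pixels), "R" (3x3) and "t" (3): a world point X has camera coordinates R X + t. Camera axes: x right, y down, z forward; pixel columns grow to the right and rows downward; lengths in m; the calibration is good to about 2 mm. The wrist camera is an equidistant fisheye: a pixel r from the principal point sees the ray r / f radians off the axis. A picture is of the moment at which its call begins. There is no depth.
- ticket.close_job(): hands the job in; it is judged then, once.
The state is a dict: "time": time; "joint_positions": joint angles; "qvel": joint speeds; "joint_torque": joint torques, N m; "tool_pos": TCP position; "ee_rot": TCP orientation; "wrist_force": force on the tool from outside, world axes, zero at the start; "wrist_torque": the same for the moment, N m; "width": finger opening in m; "finger_force": force on a finger pad.
Only numpy, scipy, OpenCV 4.12 (cv2) and the standard library are available. Lean on these libraries where they do the work, as an engineer would, in place of code of your own. Each camera call takes 0.05 s, during which the arm holds its last target. There are 200 camera calls.

TASK

The lid of the jewellery stock case is on, but its rim is not snapped: with the fingertips, press down the rim section on each of the four sides until every one clicks shut and stays level with the corners. Do not pick up or lift the case or shove it out of its place, and leave the things around it standing where they are.

Things in the scene. Friction and masses are not known exactly. Their poses are not given: they have to be found in the camera images.
- case: Loose stock case, about 0.9 kg, dark blue with white snap-fit lid, 130 (its x) x 180 (its y) x 45 mm high, flat on the counter (z = 0), turned up to 0.6 rad. Origin: centre of underside, z up. Lid: clear window 72 x 122 mm, its top at 40 mm; around it a 28 mm wide rim: four fixed square corners, tops at 45 mm, and between them one hinged section per side that snaps shut on its own.
- rim_near (a joint): Rim section on the case's own -x side (a long side), 118 x 28 x 5 mm, hinged along its inner edge. In rad: 0 = open, outer edge some 9 mm high; 0.32 = snapped shut, level with the corners. It takes 10 to 14 N down on its grey line at first, then less (more nearer the hinge); past about 0.2 it snaps down by itself and stays; let go sooner, it springs back open.
- rim_left (a joint): Rim section on the case's own +y side (a short side), 68 x 28 x 5 mm, hinged along its inner edge. In rad: 0 = open, outer edge some 9 mm high; 0.32 = snapped shut, level with the corners. It takes 10 to 14 N down on its grey line at first, then less (more nearer the hinge); past about 0.2 it snaps down by itself and stays; let go sooner, it springs back open.
- rim_far (a joint): Rim section on the case's own +x side (a long side), 118 x 28 x 5 mm, hinged along its inner edge. In rad: 0 = open, outer edge some 9 mm high; 0.32 = snapped shut, level with the corners. It takes 10 to 14 N down on its grey line at first, then less (more nearer the hinge); past about 0.2 it snaps down by itself and stays; let go sooner, it springs back open.
- rim_right (a joint): Rim section on the case's own -y side (a short side), 68 x 28 x 5 mm, hinged along its inner edge. In rad: 0 = open, outer edge some 9 mm high; 0.32 = snapped shut, level with the corners. It takes 10 to 14 N down on its grey line at first, then less (more nearer the hinge); past about 0.2 it snaps down by itself and stays; let go sooner, it springs back open.
- press_near (a point): Where to press: middle of the thin grey line on top of the rim section on the case's own -x side (a long side), 20 mm outward from its hinge, 8 mm in from its outer edge; about x = -57, y = 0 mm from the case origin in the case axes. Moves with the section: 45 mm above the counter when shut, about 51 mm when open.
- press_left (a point): Where to press: middle of the thin grey line on top of the rim section on the case's own +y side (a short side), 20 mm outward from its hinge, 8 mm in from its outer edge; about x = 0, y = +82 mm from the case origin in the case axes. Moves with the section: 45 mm above the counter when shut, about 51 mm when open.
- press_far (a point): Where to press: middle of the thin grey line on top of the rim section on the case's own +x side (a long side), 20 mm outward from its hinge, 8 mm in from its outer edge; about x = +57, y = 0 mm from the case origin in the case axes. Moves with the section: 45 mm above the counter when shut, about 51 mm when open.
- press_right (a point): Where to press: middle of the thin grey line on top of the rim section on the case's own -y side (a short side), 20 mm outward from its hinge, 8 mm in from its outer edge; about x = 0, y = -82 mm from the case origin in the case axes. Moves with the section: 45 mm above the counter when shut, about 51 mm when open.
- ring_cone: dark velvet ring cone, 78 mm tall, base 56 mm across, with two gold rings on it; origin under its centre, z up along its axis. Leave alone.
- cleaner_jar: closed amber glass jar with a paper label and black lid, 54 mm across, 70 mm tall, z up along its axis; origin under its centre. Leave alone.
- calculator: desk calculator lying flat, 95 x 135 x 18 mm; origin under its centre. Leave alone.
- bangle: gold bangle lying flat, 68 mm across, 9 mm high; origin at the centre of its underside. Leave alone.
Things that resemble listed ones, but are neither listed nor needed, are in the scene too. What is shaped like the case but brown or pink is not meant.

How it is judged:
At the end, for the whole second after the job is handed in: All four rim sections are shut (joint values over 0.27 rad); the case stands flat and still on the counter within 30 mm of where it began; the ring cone, jar, calculator and bangle are within 30 mm of where they began and upright (value of joint each of rim_near, rim_left, rim_far, rim_right above 0.27 rad and distance of each of case, ring_cone, cleaner_jar, calculator, bangle from where it was at the start of the episode below 0.03 m and height (world z) of case below 0.005 m and angle between case's own z axis and vertical below 0.05 rad and linear speed of case below 0.01 m/s and angle between each of ring_cone, cleaner_jar, calculator, bangle's own z axis and vertical below 0.2 rad); the robot touches nothing.
It fails at once if the case is lifted off the counter or tipped (height (world z) of case above 0.01 m or angle between case's own z axis and vertical above 0.12 rad).
It fails at once if the case is shoved more than 40 mm (distance of case from where it was at the start of the episode above 0.04 m).
It fails at once if something standing around the case is moved, lifted or knocked over (distance of any of ring_cone, cleaner_jar, calculator, bangle from where it was at the start of the episode above 0.04 m).
It also fails if it takes over 45 s, if anything falls off the work surface, if the arm or the gripper's body presses on something with over 40 N, if the wrist force passes 120 N, or if a joint passes its speed limit or range.

## Working session

There is one attempt and no reset: what is moved stays moved. The work goes in short steps, Python scripts to look and compute and a tool call to move; the robot and the scene stay as the last step left them, time stands still between calls to the robot, and variables do not carry over. Pictures are saved under pics/ and viewed, at most 10 in all, crops included, and the job is handed in when it is done.

Besides the shell and the picture viewer there is one more tool, called after "Request:" by a JSON object that holds its "op" and its "data". apply_moves: Moves the arm, as the interface text tells. Its arguments: {"type":"object","properties":{"moves":{"type":"array","items":{"type":"array","items":{"type":"array","items":{"type":"number"}}}}},"required":["moves"]}

```bash
mkdir -p pics
python3 - <<'E'
from bench import telemetry, snapshot, ticket, robot
import cv2,numpy as np
ims=[]
for n in ["scene","wrist"]:
    s=snapshot(n); np.savez(f"pics/{n}0.npz",**s); ims.append(s["image"])
    print(n,s["fovy"],s["cx"],s["cy"],s["R"].round(3).tolist(),s["t"].round(3).tolist())
    cv2.imwrite(f"pics/{n}0.png",cv2.resize(s["image"][:,:,::-1],(768,576)))
o=telemetry.get_obs();print(o)
E
```

```text
scene 50.32563438683755 250.3099984488906 190.9936108510131 [[0.156, 0.988, 0.002], [0.631, -0.098, -0.769], [-0.76, 0.121, -0.639]] [0.049, -0.239, 1.853]
wrist 65.70646984690485 257.4832374648084 194.51362533150834 [[1.0, -0.001, -0.002], [-0.001, -0.96, 0.28], [-0.002, -0.28, -0.96]] [-0.549, -0.03, 0.393]
{'time': 0.1, 'joint_positions': array([-1.03108789e-01,  8.78806172e-02,  1.37208846e+00, -1.71875882e-05,
        1.68362218e+00, -1.03094088e-01]), 'qvel': array([ 0.00022103, -0.00141675, -0.00305236, -0.00154223, -0.00128195,
        0.00071905]), 'joint_torque': array([ 2.25695316e-03, -3.41256917e+01, -3.03301656e+01,  7.19034858e-02,
        3.05556308e-02, -9.49158243e-05]), 'tool_pos': array([ 5.49896503e-01, -1.34394177e-06,  4.03628538e-01]), 'ee_rot': array([-3.13960290e+00, -1.88688116e-04,  1.57077952e+00]), 'wrist_force': array([-0.92074883,  0.41162818, -0.25696285]), 'wrist_torque': array([-0.02283265,  0.00626606, -0.02932294]), 'finger_force': 0.0, 'width': 0.09400999533528824}
```

View pics/scene0.png

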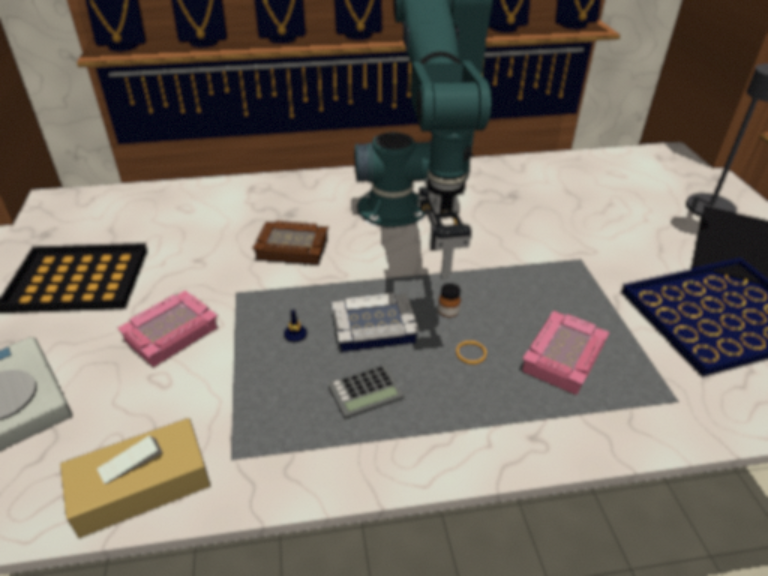

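View pics/wrist0.png

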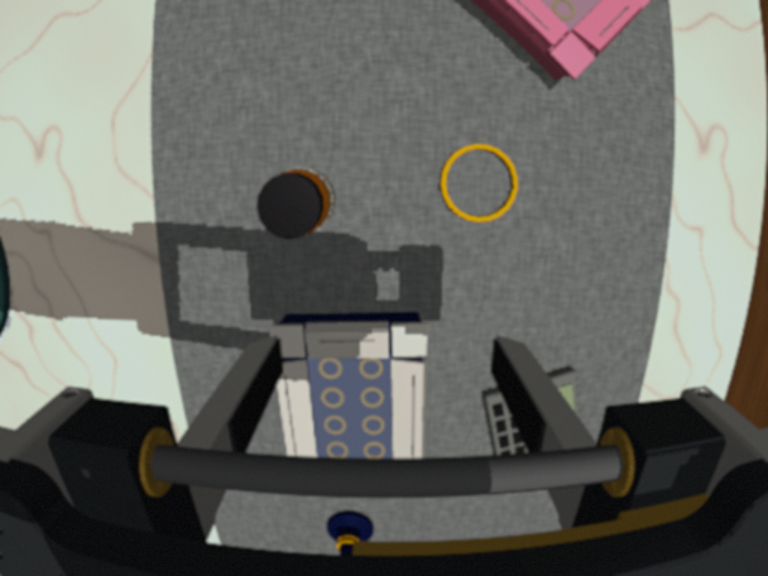

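The scene view shows four case-shaped things: brown at (291,241), pink at (168,325) and (567,350), and white lid on dark blue at (375,320). Only the last fits the description, and the wrist view shows its +y short side at (347,340). Next I'll measure it from both pictures.

```bash
cat > h.py <<'E'
import numpy as np,cv2
def ray(s,u,v,fish):
    f=s["image"].shape[0]/2/np.tan(np.radians(float(s["fovy"]))/2)
    d=np.array([u-s["cx"],v-s["cy"]],float)
    if fish:
        r=np.hypot(*d);a=r/f;c=np.r_[d/r*np.sin(a),np.cos(a)]
    else: c=np.r_[d/f,1]
    return -s["R"].T@s["t"], s["R"].T@c
def plane(s,u,v,z,fish=True):
    C,d=ray(s,u,v,fish); return C+d*(z-C[2])/d[2]
E
python3 - <<'E'
from h import *
w=dict(np.load("pics/wrist0.npz"));s=dict(np.load("pics/scene0.npz"))
for n,u,v,z in [("press+y",347,340,.051),("winTL",308,358,.04),("winTR",391,358,.04),("jar",290,204,.07),("bangle",480,183,.009)]:
    print(n,plane(w,u/1.5,v/1.5,z).round(3))
for n,u,v,z in [("centre",378,318,.04),("jar",451,290,.07),("cone base",296,334,0),("calc",366,390,.018),("bangle",471,351,.005)]:
    print(n,plane(s,u/1.5,v/1.5,z,False).round(3))
i=s["image"][185:245,205:295,::-1]
cv2.imwrite("pics/crop1.png",cv2.resize(i,None,fx=8,fy=8,interpolation=2))
E
```

```text
press+y [ 0.517 -0.057  0.051]
winTL [ 0.482 -0.079  0.04 ]
winTR [ 0.553 -0.078  0.04 ]
jar [0.48  0.054 0.07 ]
bangle [0.628 0.067 0.009]
centre [ 0.523 -0.126  0.04 ]
jar [0.485 0.054 0.07 ]
cone base [ 0.505 -0.317  0.   ]
calc [ 0.714 -0.182  0.018]
bangle [0.626 0.07  0.005]
```

View pics/crop1.png

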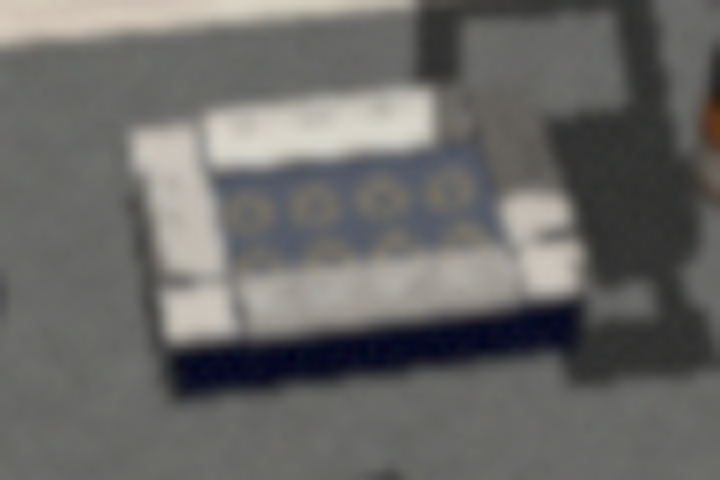

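The crop shows the dark blue body and white lid at (250,213) in the raw scene picture, so this is the case. Its window measures 71 mm across, which fits. Its centre is about (0.518,-0.139) with yaw near 0. I'll close the gripper and move over the -y side for a full view.

Request:
{"op": "apply_moves", "data": {"moves": [[[-1.1,-0.2,0,0,1],[-2.2,-0.4,0,0,1],[-3.3,-0.6,0,0,1],[-4.4,-0.65,0,0,1],[-4.4,-0.65,0,0,1],[-4.4,-0.65,0,0,1],[-4.4,-0.65,0,0,1]]]}}

```text
time: 0.98
tool_pos: [0.5177, -0.2187, 0.4047]
ee_rot: [3.142, -0.001, 1.573]
wrist_force: [0.6, -0.2, 0.3]
width: 0.0275
finger_force: 0.0
```

Run:
```python
from bench import telemetry, snapshot
from h import *
s=snapshot("wrist"); np.savez("pics/w1.npz",**s)
cv2.imwrite("pics/w1.png",cv2.resize(s["image"][:,:,::-1],(768,576)))
o=telemetry.get_obs();print(o["tool_pos"],o["ee_rot"],o["width"],o["wrist_force"])
```

```text
[ 0.51776167 -0.21858772  0.40476918] [ 3.14143083e+00 -2.90910781e-04  1.57297792e+00] 0.02325712557011058 [-0.41284082  0.19341023 -0.07924844]
```

View pics/w1.png

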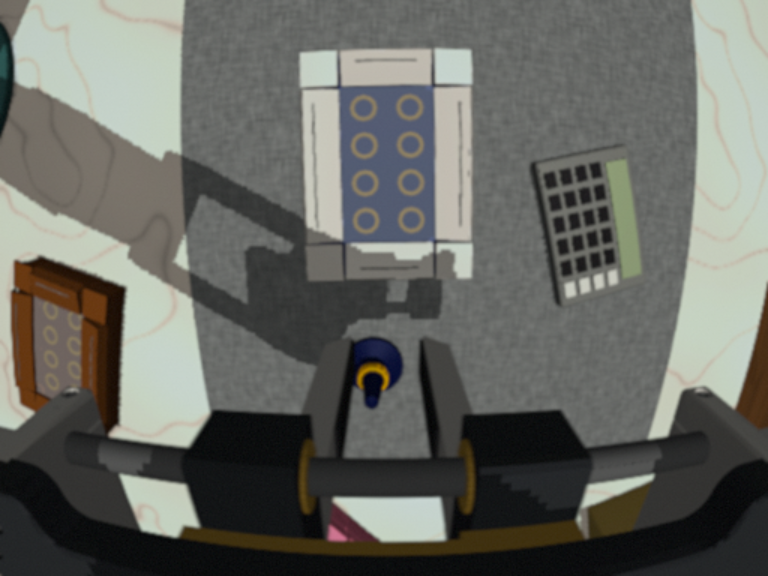

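The wrist view shows the whole case. The grey lines are at top (386,60), left (313,172), right (461,155) and bottom (388,267), and the window corners are at (340,86), (432,86), (343,241) and (434,241).

Run:
```python
from h import *
w=dict(np.load("pics/w1.npz"))
P=lambda u,v,z:plane(w,u/1.5,v/1.5,z).round(4)
W=np.array([P(*p,.04) for p in [(340,86),(432,86),(434,241),(343,241)]])
print(W[:,:2],"centre",W.mean(0)); d=(W[0]+W[1]-W[2]-W[3])/2; print("yaw",np.arctan2(-d[0],d[1]),"len",np.linalg.norm(d))
L={n:P(u,v,.051) for n,u,v in [("left+y",386,60),("near-x",313,172),("far+x",461,155),("right-y",388,267)]}
print(L, "sep", np.linalg.norm(L["left+y"]-L["right-y"]),np.linalg.norm(L["near-x"]-L["far+x"]))
C=np.array([P(*p,.045) for p in [(300,52),(472,49),(472,278),(307,280)]]);print(C[:,:2],C.mean(0))
print("cone",P(376,360,0.0),"cone tip",P(372,400,.078))
```

```text
[[ 0.4823 -0.0751]
 [ 0.5525 -0.0751]
 [ 0.5553 -0.1969]
 [ 0.4836 -0.197 ]] centre [ 0.518425 -0.136025  0.04    ]
yaw 0.016822376842323867 len 0.12186724334290983
{'left+y': array([ 0.5174, -0.0573,  0.051 ]), 'near-x': array([ 0.4628, -0.1421,  0.051 ]), 'far+x': array([ 0.5733, -0.1291,  0.051 ]), 'right-y': array([ 0.519 , -0.2155,  0.051 ])} sep 0.15820809081712603 0.11126207799605403
[[ 0.4519 -0.0471]
 [ 0.5828 -0.0445]
 [ 0.5862 -0.2256]
 [ 0.4544 -0.2274]] [ 0.518825 -0.13615   0.045   ]
cone [ 0.508  -0.3178  0.    ] cone tip [ 0.5065 -0.3166  0.078 ]
```

The window measures 70 x 122 mm and the outline 131 x 181 mm, both of which fit. The case centre is (0.5185,-0.136), yaw 0.017. The tool is now right over the -y line, so I'll descend and press.

Request:
{"op": "apply_moves", "data": {"moves": [[[0,0.04,0.8,0,1],[0,0.04,1.7,0,1],[0,0.04,2.5,0,1],[0,0.04,2.85,0,1],[0,0.04,2.95,0,1],[0,0.04,3.02,0,1],[0,0.04,3.07,0,1],[0,0.04,3.12,0,1],[0,0.04,3.16,0,1],[0,0.04,3.16,0,1]]]}}

```text
time: 2.28
tool_pos: [0.5201, -0.2211, 0.2496]
ee_rot: [3.138, 0.004, 1.57]
wrist_force: [-1.0, -1.8, 5.5]
width: 0.0004
finger_force: 2.3
```

Request:
{"op": "apply_moves", "data": {"moves": [[[0,0,0,0,1],[0,0,0.04,0,1],[0,0,0.08,0,1],[0,0,0.08,0,1]]]}}

```text
time: 2.78
tool_pos: [0.5197, -0.2198, 0.2445]
ee_rot: [3.141, -0.0, 1.571]
wrist_force: [-3.1, 0.2, 11.5]
width: 0.0005
finger_force: 5.4
```

Request:
{"op": "apply_moves", "data": {"moves": [[[0,0,0.06,0,1],[0,0,0.12,0,1],[0,0,0.12,0,1]]]}}

```text
time: 3.15
tool_pos: [0.5197, -0.2197, 0.244]
ee_rot: [3.139, 0.001, 1.571]
wrist_force: [-11.7, 4.6, 31.8]
width: 0.0002
finger_force: 16.0
```

Contact stopped firmly at 45 mm, so this section is shut. Next I'll raise, cross to the +y side and press there.

Request:
{"op": "apply_moves", "data": {"moves": [[[0,0,-0.9,0,1],[1.1,0,-1,0,1],[2.2,0,-1,0,1],[3.32,-0.05,-1,0,1],[3.32,-0.05,-0.7,0,1],[3.32,-0.05,-0.35,0,1],[3.32,-0.05,-0.25,0,1],[3.32,-0.05,-0.15,0,1],[3.32,-0.05,-0.08,0,1],[3.32,-0.05,-0.08,0,1]]]}}

```text
time: 4.4
tool_pos: [0.5168, -0.0552, 0.2444]
ee_rot: [-3.141, 0.001, 1.569]
wrist_force: [-7.7, 1.9, 20.0]
width: 0.0006
finger_force: 9.6
```

Request:
{"op": "apply_moves", "data": {"moves": [[[0,0,0.04,0,1],[0,0,0.08,0,1],[0,0,0.08,0,1]]]}}

```text
time: 4.78
tool_pos: [0.5167, -0.0551, 0.2441]
ee_rot: [3.141, 0.001, 1.569]
wrist_force: [-15.7, 3.6, 34.5]
width: 0.0005
finger_force: 17.5
```

Request:
{"op": "apply_moves", "data": {"moves": [[[0,0,-0.9,0,1],[-0.8,0.6,-1,0,1],[-1.62,1.2,-1,0,1],[-1.62,1.2,-0.9,0,1],[-1.62,1.2,-0.6,0,1],[-1.62,1.2,-0.35,0,1],[-1.62,1.2,-0.25,0,1],[-1.62,1.2,-0.15,0,1],[-1.62,1.2,-0.08,0,1],[-1.62,1.2,-0.08,0,1]]]}}

```text
time: 6.02
tool_pos: [0.5767, -0.1342, 0.2445]
ee_rot: [3.14, 0.0, 1.572]
wrist_force: [-5.9, 1.5, 14.8]
width: 0.0005
finger_force: 8.0
```

Request:
{"op": "apply_moves", "data": {"moves": [[[0,0,0.04,0,1],[0,0,0.08,0,1],[0,0,0.08,0,1]]]}}

```text
time: 6.4
tool_pos: [0.5767, -0.1342, 0.2442]
ee_rot: [3.139, 0.001, 1.572]
wrist_force: [-10.9, 4.4, 28.6]
width: 0.0004
finger_force: 14.6
```

Request:
{"op": "apply_moves", "data": {"moves": [[[0,0,-0.9,0,1],[0,-0.9,-1,0,1],[0,-1.8,-1,0,1],[-0.04,-2.33,-1,0,1],[-0.04,-2.33,-0.7,0,1],[-0.04,-2.33,-0.35,0,1],[-0.04,-2.33,-0.25,0,1],[-0.04,-2.33,-0.15,0,1],[-0.04,-2.33,-0.08,0,1],[-0.04,-2.33,-0.08,0,1]]]}}

```text
time: 7.65
tool_pos: [0.461, -0.1368, 0.2444]
ee_rot: [-3.141, -0.0, 1.571]
wrist_force: [-8.6, 3.6, 20.1]
width: 0.0006
finger_force: 10.4
```

Request:
{"op": "apply_moves", "data": {"moves": [[[0,0,0.04,0,1],[0,0,0.08,0,1],[0,0,0.08,0,1]]]}}

```text
time: 8.02
tool_pos: [0.4609, -0.1368, 0.2441]
ee_rot: [3.142, 0.0, 1.572]
wrist_force: [-17.0, 5.3, 38.4]
width: 0.0007
finger_force: 19.1
```

Request:
{"op": "apply_moves", "data": {"moves": [[[0,0,-0.8,0,1],[0,0,-2,0,1],[-0.5,0.3,-3.2,0,1],[-1.5,0.8,-3.35,0,1],[-1.8,1.2,-3.35,0,1],[-1.8,1.2,-3.35,0,1]]]}}

```text
time: 8.78
tool_pos: [0.5218, -0.2281, 0.4028]
ee_rot: [-3.14, -0.001, 1.57]
wrist_force: [0.3, 0.6, -0.0]
width: 0.0003
finger_force: 0.0
```

Run:
```python
from bench import telemetry, snapshot
from h import *
s=snapshot("wrist"); np.savez("pics/w2.npz",**s)
a=np.load("pics/w1.npz")["image"][20:200,185:335,::-1]; b=s["image"][20:200,185:335,::-1]
cv2.imwrite("pics/w2.png",cv2.resize(np.hstack([a,b]),None,fx=2.6,fy=2.6,interpolation=2))
S=snapshot("scene");cv2.imwrite("pics/s2.png",cv2.resize(S["image"][150:290,150:350,::-1],None,fx=4,fy=4,interpolation=2))
print(telemetry.get_obs()["tool_pos"],telemetry.get_obs()["wrist_force"])
```

```text
[ 0.52065887 -0.22667907  0.40313419] [ 1.21625265  0.52673548 -0.48402158]
```

View pics/w2.png

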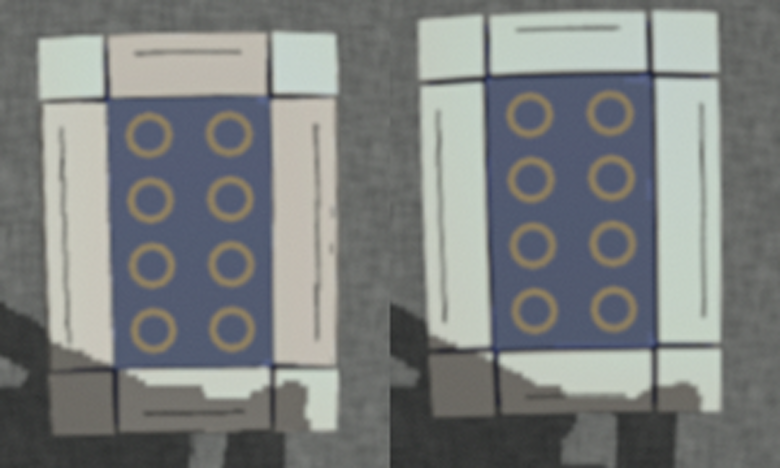

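View pics/s2.png

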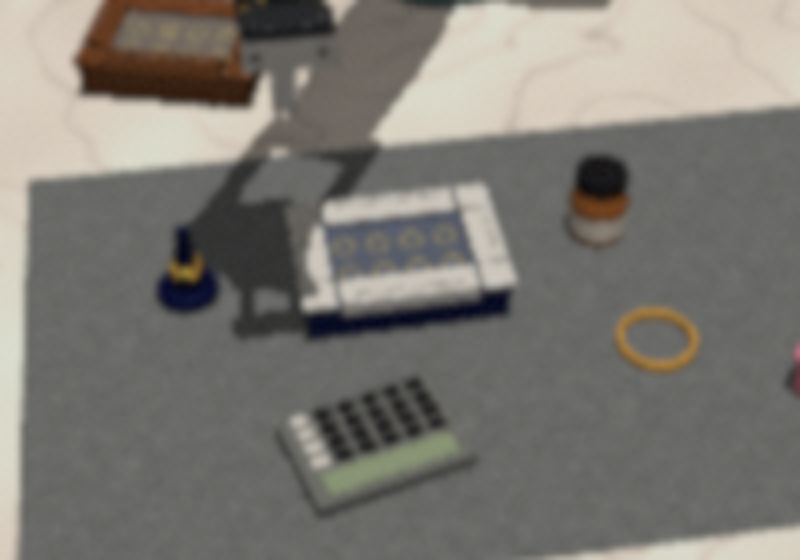

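In the new wrist picture (right half), the sections at (568,40), (455,210) and (688,210), and the lit part of (570,370), now have the same shade as the fixed corners, so all four are level. The scene crop shows the case at (410,260), with the cone (187,275), jar (600,200), bangle (657,338) and calculator (380,440) all standing where they were. The tool touches nothing.

```bash
python3 -c "
from bench import ticket
print(ticket.close_job())"
```

```text
the job is handed in; nothing more can be done
None
```

I pressed all four rim sections shut and level with the corners, left the case and its neighbours in place, and handed in the job; no verdict was returned.

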